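# Right the toppled plaster column model on its slab

## Task

The plaster column model has toppled over on the carver's bench and a club hammer lies on the small stone slab where the model belongs. First lift the hammer off the slab and lay it flat on the bench, clear of the slab, and let go of it; then stand the model upright, flat on its square foot in the middle of the slab, under the arm of the steel gallows. Plaster chips: set it down on the slab gently, without dropping or ramming it, and leave the bottle, the wood block and the tin where they are.

Things in the scene. Friction and masses are not known exactly. Their poses are not given: they have to be found in the camera images.
- model: White plaster column, 160 mm tall, 0.3 to 0.65 kg: square foot 66 x 66 x 24 mm, octagonal shaft 124 mm long, 44 mm across flats (flats face +-x and +-y), small square cap 34 x 34 x 12 mm at the head. Origin on its axis at mid-height, 80 mm from either end; +z runs from foot to head. At the start it lies on the bench, +x side down, head dipped 5 degrees, pointing roughly towards the robot or slantwise (within 60 degrees).
- model_foot (a point): Centre of the underside of the model's foot (axes as the model).
- model_grip (a point): Point on the model's axis, on the octagonal shaft, 124 mm from the foot's underside and 36 mm from the top (axes as the model).
- slab: Fixed square stone slab 160 x 160 x 40 mm on the bench, origin at the centre of its underside, yaw varies by up to 0.3 rad. On its +x side, away from the robot, stands a fixed dark steel gallows: a 20 x 20 mm post 280 mm high, 120 mm from the slab's centre, on a foot 50 x 100 x 12 mm, with a level arm at its top.
- slab_arm (a point): Underside of the free end of the gallows arm, right over the slab's centre, 220 mm above the slab's top; the arm, 20 mm wide and thick, runs from here in the slab's +x to the post. It leaves no room for an upright gripper over the slab's middle: lean in from the -x side (axes as the slab).
- slab_top (a point): Centre of the slab's top face, 40 mm above the bench (axes as the slab).
- hammer: Club hammer, 0.6 kg: dark steel head 44 (x) x 86 (y) x 44 (z) mm, wooden handle 26 mm wide (y) and 22 mm thick (z) that ends 157 mm from the head's centre in -x. Origin under the centre of the head, z up; handle axis 22 mm above it. It rests on its head alone, handle level in the air. At the start it lies on the slab, handle roughly towards the robot.
- hammer_head (a point): Centre of the hammer's head (22 mm above the hammer's origin).
- hammer_grip (a point): Point on the hammer handle's axis, 65 mm from the centre of the head (axes as the hammer).
- squeeze_bottle: Bystander: white plastic bottle, 60 mm across, 130 mm tall, standing beyond the work. Origin at the centre of its underside.
- wood_block: Bystander: wooden block 120 x 60 x 40 mm, lying to the left. Origin at the centre of its underside.
- tin: Bystander: grey tin 72 mm across, 80 mm tall, standing to the right. Origin at the centre of its underside.

How it is judged:
On the way, in this order (a step that is already met when the one before it is completed fails the run):
1. the hammer is lifted off the slab (its head's centre at least 12 mm higher than it lay) (height (world z) of hammer_head above 0.075 m), for 0.1 s.
2. the hammer lies flat on the bench, clear of the slab, and is let go of (height (world z) of hammer_head below 0.035 m and horizontal distance between hammer_head and slab_top above 0.13 m and horizontal distance between hammer_grip and slab_top above 0.1 m and contact force between the fingers and hammer below 0.1 N and linear speed of hammer below 0.03 m/s), for 0.2 s.
At the end, for the whole second after the job is handed in: Model upright (within 3 degrees) on the slab, foot centre within 25 mm of the slab centre, underside within 4 mm of its top, at rest, released; hammer flat on the bench (head centre below 35 mm), head centre over 130 mm and grip point over 100 mm from the slab centre (angle between model's own z axis and vertical below 0.05 rad and horizontal distance between model_foot and slab_top below 0.025 m and z of model_foot in the frame of slab_top between -0.004 and 0.004 m and linear speed of model below 0.02 m/s and contact force between the fingers and model below 0.1 N and height (world z) of hammer_head below 0.035 m and horizontal distance between hammer_head and slab_top above 0.13 m and horizontal distance between hammer_grip and slab_top above 0.1 m); the robot touches nothing.
It fails at once if the model strikes or is pressed on the slab with more than 60 N (contact force between model and slab above 60 N).
It fails at once if the bottle is moved more than 30 mm (distance of squeeze_bottle from where it was at the start of the episode above 0.03 m).
It fails at once if the wood block is moved more than 30 mm (distance of wood_block from where it was at the start of the episode above 0.03 m).
It fails at once if the tin is moved more than 30 mm (distance of tin from where it was at the start of the episode above 0.03 m).
It also fails if it takes over 72 s, if anything falls off the work surface, if the arm or the gripper's body presses on something with over 40 N, if the wrist force passes 120 N, or if a joint passes its speed limit or range.

## Robot

A 6-joint arm with a two-finger parallel gripper is mounted at the origin on the work surface. World frame = base frame: x ahead of the robot, y to its left, z up, the work surface at z = 0. Lengths are in m, angles in rad, forces in N, time in s.
With the tool pointing down it reaches from about 0.35 to 0.85 m from the base axis. Payload 8.1 kg.
Tool frame: the origin (TCP) lies between the finger pads; the fingertips stand 14 mm ahead of it and the grasp point (between the pads) lies 5 mm behind it (robot.tip_reach is the z of the fingertips in the tool frame, in m); z points along the fingers, y is the line along which they close (so a half turn about z gives the same grasp; the last joint's range is limited). The gripper opens to 93 mm and grips with 3 to 60 N. Pads are 15 mm wide; open, the fingers measure 128 mm over their backs; the gripper's body (75 mm by 188 mm) begins 65 mm behind the grasp point.
Start: joints at [-1.307, 0.13, 1.488, -0, 1.523, -0.085], TCP at [0.205, -0.564, 0.233] pointing down, gripper open.
Joint ranges: [-2.96, 2.96], [-0.89, 2.26], [0.02, 2.5], [-1.34, 4.48], [0, 2.73], [-2.66, 2.66]. Speed limits (rad/s): [2.39, 2.39, 2.79, 3.14, 3.14, 3.14].

## Interface

Orientations are given as a rotation vector (axis times angle).
In Python, from plant import robot gives the robot as it stands. The module is installed in compiled form; this text tells all that it offers.
- The arm moves only by the shell command python3 -m handwheel 'ROWS' [FORCE]. ROWS is JSON, a list of rows, each a list of 7 numbers: the closure, from -1 (fully open) to 1 (shut), then the shift along the tool's x, y, z each as a share of 100 cm, from -1 to 1, then the turn, a rotation vector about the tool's x, y, z each as a share of 180 degrees, from -1 to 1. In form: [[grip, tx, ty, tz, rx, ry, rz], ...]. A call has 1 to 20 rows; each row is the pose to reach, as a shift and turn from the pose commanded when the call began, along the tool's axes at that moment, turning the shorter way round; what a row does not reach only later rows make up. A row lasts 1/8 s, in which the tool goes at most 62.5 mm and 10.7 degrees, less where a joint would pass 70% of its speed; a pose out of reach is approached as far as the arm can. A call with a number of a shift or a turn outside -1 to 1 is refused whole. A call with a gripper value outside its range is refused whole. The fingers move at their own pace and stop on an object; FORCE is the grip in N (left out, the last holds). Time passes only in rows, so rows that repeat a pose let the fingers close. It gives the time, the measured TCP pose, the force, the opening and the grip force at its end, in the units of the state.
- robot.read_state(): the state, without advancing time (a new reading comes with each control period).
- robot.read_camera(name): name is "side" or "top" or "wrist"; returns a dict with "frame" (384x512x3 uint8, red, green, blue), "fx", "fy", "cx", "cy" (pixels), "rvec" (rotation vector, rad) and "tvec" (3), from world to camera coordinates, as OpenCV has them; the wrist camera has in their place "T_tool_cam" (4x4, takes a point from camera to tool coordinates, whose origin is the TCP and whose axes are the flange's). Camera axes: x right, y down, z forward; pixel columns grow to the right and rows downward; lengths in m; the calibration is good to about 2 mm. The wrist camera is an equidistant fisheye: a pixel r from the principal point sees the ray r / f radians off the axis. A picture is of the moment at which its call begins: read the wrist's pose just before it. There is no depth.
- robot.close_job(): hands the job in; it is judged then, once.
Trained networks look in a picture, given as the dict that the camera call returned (one of the last four; its "shot" number tells which), for a name from the list of things; names that differ only in an ending like _2 or _b are one class to them, and where a whole thing is asked for, a point or a joint stands for the part that bears it (a point fixed in the world has none). Each returns a list of dicts, best first, with "conf" (0 to 1); they miss things now and then, are a little off and sometimes report something else, mostly with a low value. They report only what shows in the picture. A call takes as long as a camera call.
- robot.regions_of(picture, name): "mask" (384x512 bool, what is visible of it) and "rect" ([left, top, right, bottom] in pixels, round what is visible of it).
The state is a dict: "t": time; "q": joint angles; "dq": joint speeds; "joint_torque": joint torques, N m; "tool_pos": TCP position; "orientation": TCP orientation; "force": force on the tool from outside, world axes, zero at the start; "wrist_torque": the same for the moment, N m; "opening": finger opening in m; "gripper_force": force on a finger pad.
Only numpy, scipy, OpenCV 4.12 (cv2) and the standard library are available. Lean on these libraries where they do the work, as an engineer would, in place of code of your own. Each camera call takes 0.05 s, during which the arm holds its last target. There are 200 camera calls.

## Working session

There is one attempt and no reset: what is moved stays moved. The work goes in short steps, Python scripts to look and compute and a shell command to move; the robot and the scene stay as the last step left them, time stands still between calls to the robot, and variables do not carry over. Pictures are saved under pics/ and viewed, at most 10 in all, crops included, and the job is handed in when it is done.

```bash
mkdir -p pics; cat > h.py <<'E'
import numpy as np,cv2
from scipy.spatial.transform import Rotation as R
from plant import robot
def ray(c,px):
    px=np.array(px,float).reshape(-1,2)
    d=np.c_[(px[:,0]-c['cx'])/c['fx'],(px[:,1]-c['cy'])/c['fy'],np.ones(len(px))]
    M=R.from_rotvec(np.ravel(c['rvec'])).as_matrix();t=np.ravel(c['tvec'])
    return -M.T@t, d@M
def onz(c,px,z):
    o,d=ray(c,px); return o+d*((z-o[2])/d[:,2])[:,None]
def proj(c,P):
    P=np.array(P,float).reshape(-1,3)
    M=R.from_rotvec(np.ravel(c['rvec'])).as_matrix();q=P@M.T+np.ravel(c['tvec'])
    return np.c_[q[:,0]/q[:,2]*c['fx']+c['cx'],q[:,1]/q[:,2]*c['fy']+c['cy']]
def save(n,f): cv2.imwrite('pics/'+n,f[:,:,::-1])
E
python3 - <<'E'
from h import *
np.set_printoptions(precision=3,suppress=True)
for n in('top','side'):
    c=robot.read_camera(n); save(n+'0.png',c['frame'])
    print(n,'cam at',ray(c,[0,0])[0])
    for k in('model','slab','hammer','squeeze_bottle','wood_block','tin'):
        for r in robot.regions_of(c,k)[:2]:
            m=r['mask'].astype(np.uint8); cn=max(cv2.findContours(m,0,2)[0],key=cv2.contourArea)
            b=cv2.minAreaRect(cn); print(k,round(r['conf'],2),r['rect'],m.sum(),'ctr z.02',onz(c,b[0],.02)[0], 'box',cv2.boxPoints(b).round(0).tolist())
E
```

```text
top cam at [0.26  0.013 1.711]
model 0.86 [163.2, 190.1, 201.4, 228.3] 562 ctr z.02 [0.554 0.228 0.02 ] box [[161.0, 219.0], [192.0, 189.0], [206.0, 203.0], [175.0, 233.0]]
model 0.49 [285.4, 184.0, 311.4, 233.0] 543 ctr z.02 [ 0.561 -0.185  0.02 ] box [[276.0, 228.0], [291.0, 181.0], [313.0, 189.0], [298.0, 235.0]]
slab 0.68 [281.8, 134.0, 326.4, 214.8] 2026 ctr z.02 [ 0.698 -0.222  0.02 ] box [[281.0, 133.0], [324.0, 133.0], [324.0, 212.0], [281.0, 212.0]]
hammer 0.78 [286.4, 184.1, 314.0, 235.1] 623 ctr z.02 [ 0.561 -0.192  0.02 ] box [[278.0, 229.0], [290.0, 181.0], [314.0, 187.0], [302.0, 236.0]]
squeeze_bottle 0.81 [237.4, 138.3, 254.2, 156.5] 276 ctr z.02 [ 0.808 -0.004  0.02 ] box [[238.0, 135.0], [252.0, 135.0], [252.0, 156.0], [238.0, 156.0]]
squeeze_bottle 0.32 [283.5, 183.8, 311.8, 234.8] 627 ctr z.02 [ 0.56  -0.189  0.02 ] box [[277.0, 229.0], [290.0, 181.0], [314.0, 188.0], [300.0, 236.0]]
wood_block 0.88 [105.4, 236.5, 138.7, 275.4] 616 ctr z.02 [0.4   0.461 0.02 ] box [[104.0, 265.0], [118.0, 234.0], [135.0, 242.0], [121.0, 273.0]]
tin 0.64 [351.0, 246.2, 373.6, 263.7
[... 600 characters left out ...]
.1, 193.4] 433 ctr z.02 [ 0.571 -0.274  0.02 ] box [[253.0, 191.0], [255.0, 172.0], [295.0, 175.0], [294.0, 193.0]]
squeeze_bottle 0.58 [204.0, 190.4, 217.2, 217.9] 377 ctr z.02 [ 0.822 -0.06   0.02 ] box [[199.0, 189.0], [214.0, 187.0], [218.0, 218.0], [203.0, 220.0]]
wood_block 0.72 [273.7, 301.1, 317.1, 343.0] 1092 ctr z.02 [0.401 0.461 0.02 ] box [[269.0, 322.0], [282.0, 299.0], [320.0, 322.0], [307.0, 344.0]]
tin 0.65 [311.4, 157.7, 324.6, 180.1] 286 ctr z.02 [ 0.381 -0.456  0.02 ] box [[310.0, 157.0], [325.0, 157.0], [325.0, 177.0], [310.0, 177.0]]
tin 0.39 [236.7, 236.2, 273.1, 277.0] 771 ctr z.02 [0.568 0.226 0.02 ] box [[233.0, 241.0], [254.0, 231.0], [274.0, 274.0], [254.0, 284.0]]
```

```bash
python3 -c "
import cv2,numpy as np
a=cv2.imread('pics/top0.png');cv2.imwrite('pics/top0b.png',cv2.resize(a,(800,600)))
a=cv2.imread('pics/side0.png');cv2.imwrite('pics/side0b.png',cv2.resize(a,(800,600)))"
```

```text
(no output)
```

View pics/top0b.png

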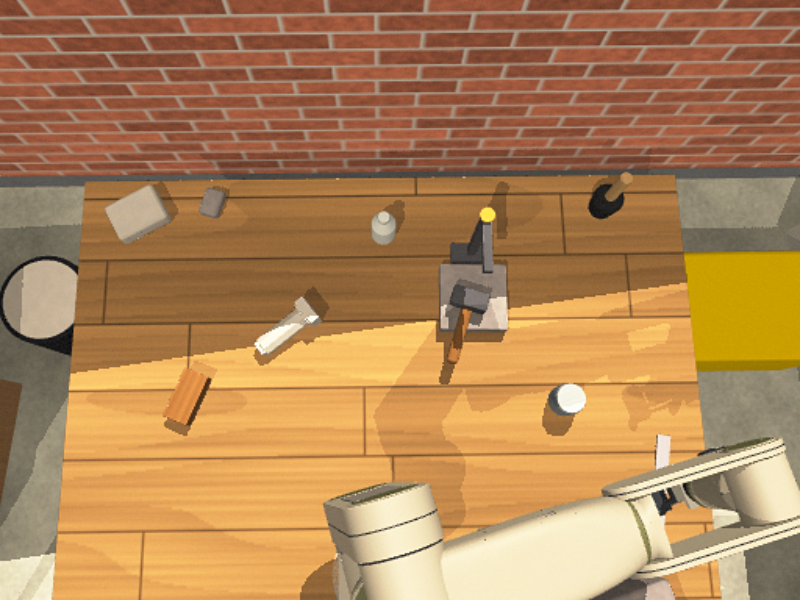

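View pics/side0b.png

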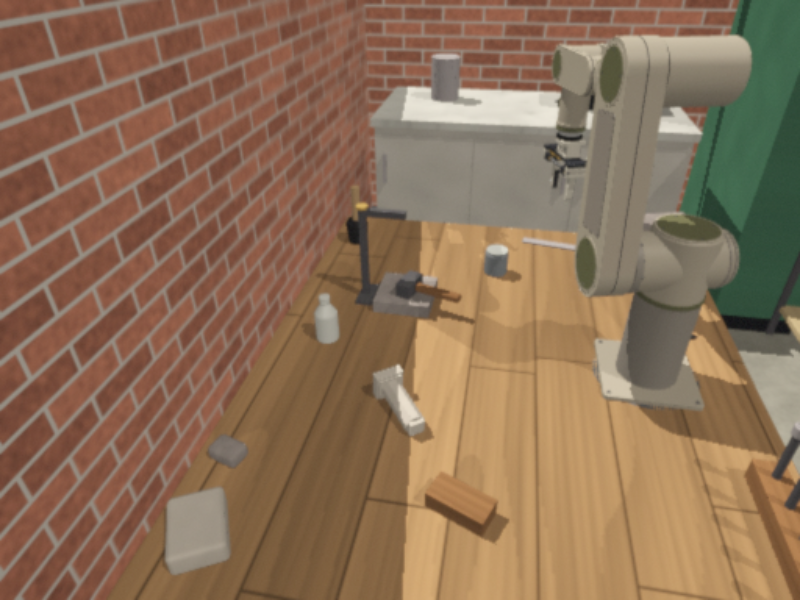

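```bash
cat >> h.py <<'E'
from scipy.optimize import minimize
from scipy.spatial import ConvexHull
def box(x0,x1,y0,y1,z0,z1): return np.array([[x,y,z] for x in(x0,x1) for y in(y0,y1) for z in(z0,z1)])/1e3
t=22*np.tan(np.pi/8)
OCT=np.array([[a,b,z] for z in(-56,68) for a,b in [(22,t),(22,-t),(-22,t),(-22,-t),(t,22),(t,-22),(-t,22),(-t,-22)]])/1e3
PARTS={'model':[box(-33,33,-33,33,-80,-56),OCT,box(-17,17,-17,17,68,80)],
'hammer':[box(-22,22,-43,43,0,44),box(-157,0,-13,13,11,33)],'slab':[box(-80,80,-80,80,0,40)]}
def wproj(c,P):  # fisheye; c has 'T_wc'
    q=(np.c_[P,np.ones(len(P))]@np.linalg.inv(c['T_wc']).T)[:,:3]
    n=np.hypot(q[:,0],q[:,1])+1e-12; th=np.arctan2(n,q[:,2])
    return np.c_[c['cx']+c['fx']*th*q[:,0]/n,c['cy']+c['fy']*th*q[:,1]/n]
def P2(c,P): return wproj(c,P) if 'T_wc' in c else proj(c,P)
def wrist():
    s=robot.read_state();c=robot.read_camera('wrist')
    T=np.eye(4);T[:3,:3]=R.from_rotvec(s['orientation']).as_matrix();T[:3,3]=s['tool_pos']
    c['T_wc']=T@c['T_tool_cam'];c['T_wt']=T;return c
def lying(p):
    a=np.radians(5);z=np.array([np.cos(p[2])*np.cos(a),np.sin(p[2])*np.cos(a),-np.sin(a)])
    y=np.cross(z,[0,0,-1]);y/=np.linalg.norm(y)
    return np.c_[np.cross(y,z),y,z],np.array([p[0],p[1],.028])
def flat(z): return lambda p:(R.from_euler('z',p[2]).as_matrix(),np.array([p[0],p[1],z]))
def sil(c,name,pose):
    M,t=pose;im=np.zeros((384*4,512*4),np.uint8)
    for V in PARTS[name]:
        q=P2(c,V@M.T+t);h=cv2.convexHull((q*4+1.5).round().astype(np.int32));cv2.fillConvexPoly(im,h,1)
    return cv2.resize(im*255,(512,384),interpolation=cv2.INTER_AREA)/255.
def fit(cms,name,pose,p0,step=(.02,.02,.2)):
    def f(p):
        s=0
        for c,m in cms:
            a=sil(c,name,pose(p));s+=1-np.minimum(a,m).sum()/np.maximum(a,m).sum()
        return s/len(cms)
    best=None
    for k in range(2):
        p0=np.array(p0 if best is None else best.x)
        sx=np.vstack([p0]+[p0+np.eye(len(p0))[i]*step[i]/(1+3*k) for i in range(len(p0))])
        best=minimize(f,p0,method='Nelder-Mead',options=dict(initial_simplex=sx,xatol=1e-4,fatol=1e-4,maxiter=300))
    return best.x,1-best.fun
E
python3 - <<'E'
from h import *
np.set_printoptions(precision=4,suppress=True)
c1=robot.read_camera('top');c2=robot.read_camera('side')
for n,po,p0 in(('model',lying,[.555,.228,2.4]),('hammer',flat(.04),[.62,-.2,.2])):
    m=[(c,robot.regions_of(c,n)[0]['mask']) for c in(c1,c2)]
    print(n,fit(m,n,po,p0),fit(m[:1],n,po,p0),fit(m[1:],n,po,p0))
print(onz(c1,np.array([[440,263],[507,263],[508,331],[440,331]])*.64,.04))
print({k:np.shape(v) if k in('frame',) else v for k,v in robot.read_camera('wrist').items() if k!='frame'})
E
```

```text
Traceback (most recent call last):
IndexError: list index out of range
```

```bash
cat >> h.py <<'E'
def look(cam,name,n=4):
    for _ in range(n):
        c=wrist() if cam=='wrist' else robot.read_camera(cam)
        r=robot.regions_of(c,name)
        if r and r[0]['conf']>.5: return c,r[0]['mask'].astype(float)
E
python3 - <<'E'
from h import *
np.set_printoptions(precision=4,suppress=True)
for n,po,p0 in(('model',lying,[.555,.228,2.4]),('hammer',flat(.04),[.62,-.2,.2])):
    m=[x for x in (look(c,n) for c in('top','side')) if x]
    print(n,len(m),fit(m,n,po,p0),*[fit([x],n,po,p0) for x in m])
c1=robot.read_camera('top')
print(onz(c1,np.array([[440,263],[507,263],[508,331],[440,331]])*.64,.04))
print({k:v for k,v in robot.read_camera('wrist').items() if k!='frame'})
E
```

```text
model 2 (array([0.5574, 0.2311, 2.2085]), np.float64(0.9306273681589381)) (array([0.5574, 0.2313, 2.2129]), np.float64(0.9226361712750529)) (array([0.557 , 0.2322, 2.2048]), np.float64(0.9450045049554511))
hammer 2 (array([ 0.6165, -0.2039, -0.3129]), np.float64(0.8551345927812884)) (array([ 0.6162, -0.2041, -0.3229]), np.float64(0.8523217236794691)) (array([ 0.6161, -0.2074, -0.348 ]), np.float64(0.8601355566421068))
[[ 0.71   -0.1406  0.04  ]
 [ 0.7079 -0.3023  0.04  ]
 [ 0.5417 -0.296   0.04  ]
 [ 0.5438 -0.1354  0.04  ]]
{'fx': 297.3186396354542, 'fy': 297.3186396354542, 'cx': 257.32692123916, 'cy': 190.67264192938597, 'T_tool_cam': array([[ 0.0008, -0.9605, -0.2781,  0.0773],
       [ 1.    ,  0.0009, -0.0002, -0.0011],
       [ 0.0005, -0.2781,  0.9605, -0.1528],
       [ 0.    ,  0.    ,  0.    ,  1.    ]]), 'shot': 10}
```

```bash
cat >> h.py <<'E'
def rel(pos,Rm,T0=None,steps=1):
    "shares for a row reaching world pose from the current pose"
    s=robot.read_state();M=R.from_rotvec(s['orientation'])
    d=M.inv().apply(np.array(pos)-s['tool_pos']);w=(M.inv()*R.from_matrix(Rm)).as_rotvec()/np.pi
    print('row',np.r_[d,w].round(4).tolist(),'dist',np.linalg.norm(d).round(3),'deg',(np.linalg.norm(w)*180).round(1))
def tool(z,y):
    z=np.array(z,float);z/=np.linalg.norm(z);y=np.array(y,float);y-=z*(y@z);y/=np.linalg.norm(y)
    return np.c_[np.cross(y,z),y,z]
E
python3 - <<'E'
from h import *
s=robot.read_state();print(R.from_rotvec(s['orientation']).as_matrix().round(2),s['tool_pos'],s['t'])
h=-.31;hx=np.array([np.cos(h),np.sin(h),0]);hy=np.array([-np.sin(h),np.cos(h),0])
for sg in(1,-1):
    e=np.radians(15); z=hx*np.sin(e)-np.array([0,0,1])*np.cos(e)
    rel([.50,-.17,.22],tool(z,sg*hy))
E
```

```text
[[ 0.94  0.34  0.  ]
 [ 0.34 -0.94  0.  ]
 [ 0.    0.   -1.  ]] [ 0.20509809 -0.5638676   0.2326343 ] 1.35
row [0.4118, -0.2694, 0.0126, -0.1033, -0.0353, -0.7846] dist 0.492 deg 142.6
row [0.4118, -0.2694, 0.0126, -0.0274, 0.0803, 0.2085] dist 0.492 deg 40.5
```

```bash
python3 - <<'E'
from h import *
h=-.31;hx=np.array([np.cos(h),np.sin(h),0]);hy=np.array([-np.sin(h),np.cos(h),0])
e=np.radians(25); z=hx*np.sin(e)-np.array([0,0,1])*np.cos(e)
rel(np.array([.555,-.184,.062])-.17*z,tool(z,-hy))
E
```

```text
row [0.4018, -0.2814, 0.0166, -0.0457, 0.1338, 0.2063] dist 0.491 deg 45.0
```

```bash
python3 -m handwheel '[[-1,0.402,-0.281,0.017,-0.046,0.134,0.206],[-1,0.402,-0.281,0.017,-0.046,0.134,0.206],[-1,0.402,-0.281,0.017,-0.046,0.134,0.206],[-1,0.402,-0.281,0.017,-0.046,0.134,0.206],[-1,0.402,-0.281,0.017,-0.046,0.134,0.206],[-1,0.402,-0.281,0.017,-0.046,0.134,0.206],[-1,0.402,-0.281,0.017,-0.046,0.134,0.206],[-1,0.402,-0.281,0.017,-0.046,0.134,0.206],[-1,0.402,-0.281,0.017,-0.046,0.134,0.206],[-1,0.402,-0.281,0.017,-0.046,0.134,0.206],[-1,0.402,-0.281,0.017,-0.046,0.134,0.206],[-1,0.402,-0.281,0.017,-0.046,0.134,0.206]]'
python3 - <<'E'
from h import *
np.set_printoptions(precision=4,suppress=True)
a=look('wrist','hammer');b=look('wrist','slab')
x=fit([a],'hammer',flat(.04),[.616,-.204,-.31]);print(x)
f=a[0]['frame'].copy()
y=fit([b],'slab',flat(0),[.626,-.218,-.02]) if b else None;print(y)
for n,p in(('hammer',flat(.04)(x[0])),('slab',flat(0)(y[0] if y else [.626,-.218,-.02]))):
    cs,_=cv2.findContours((sil(a[0],n,p)>.5).astype(np.uint8),0,2);cv2.drawContours(f,cs,-1,(0,255,0),1)
save('w1.png',f)
E
```

```text
t: 2.85
tool_pos: [0.4862, -0.164, 0.2157]
orientation: [2.965, -0.466, 0.659]
force: [0.3, 0.6, 0.4]
opening: 0.093
gripper_force: 0.0
(array([ 0.6151, -0.2031, -0.3127]), np.float64(0.9472270848856452))
(array([ 0.6289, -0.2162, -0.0218]), np.float64(0.5852279893940258))
```

View pics/w1.png

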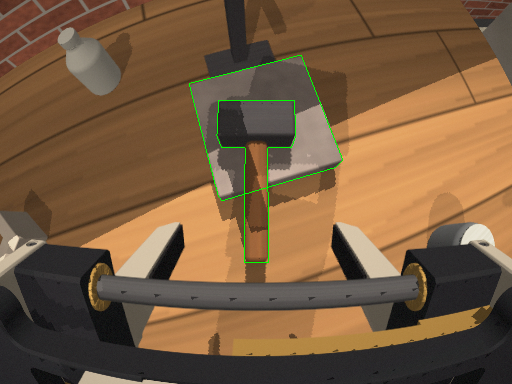

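```bash
python3 - <<'E'
from h import *
h=-.313;hx=np.array([np.cos(h),np.sin(h),0]);hy=np.array([-np.sin(h),np.cos(h),0])
e=np.radians(25); z=hx*np.sin(e)-np.array([0,0,1])*np.cos(e)
rel(np.array([.6151,-.2031,.064])-.065*hx,tool(z,-hy))
E
```

```text
row [-0.0012, -0.0015, 0.1669, -0.0001, -0.0003, 0.0008] dist 0.167 deg 0.1
```

```bash
python3 -m handwheel '[[-1,-0.001,-0.0015,0.06,0,0,0],[-1,-0.001,-0.0015,0.1,0,0,0],[-1,-0.001,-0.0015,0.13,0,0,0],[-1,-0.001,-0.0015,0.15,0,0,0],[-1,-0.001,-0.0015,0.166,0,0,0],[-1,-0.001,-0.0015,0.166,0,0,0],[-1,-0.001,-0.0015,0.166,0,0,0],[0.5,-0.001,-0.0015,0.166,0,0,0],[0.5,-0.001,-0.0015,0.166,0,0,0],[1,-0.001,-0.0015,0.166,0,0,0],[1,-0.001,-0.0015,0.166,0,0,0],[1,-0.001,-0.0015,0.166,0,0,0],[1,-0.001,-0.0015,0.166,0,0,0],[1,-0.001,-0.0015,0.166,0,0,0]]' 50
python3 - <<'E'
from h import *
M=R.from_rotvec(robot.read_state()['orientation']).as_matrix();p=robot.read_state()['tool_pos']
rel(p+[0,0,.06],M);rel([.36,-.04,.14],M);rel([.36,-.04,p[2]-.04],M)
E
```

```text
t: 4.8
tool_pos: [0.5533, -0.1822, 0.0648]
orientation: [2.967, -0.462, 0.659]
force: [-1.4, -1.7, 0.1]
opening: 0.0274
gripper_force: 1.0
row [0.0254, 0.0, -0.0544, 0.0, 0.0, 0.0] dist 0.06 deg 0.0
row [-0.1742, -0.0766, -0.1645, 0.0, 0.0, 0.0] dist 0.251 deg 0.0
row [-0.2229, -0.0767, -0.0601, 0.0, 0.0, 0.0] dist 0.243 deg 0.0
```

```bash
python3 -m handwheel '[[1,0,0,0,0,0,0],[1,0,0,0,0,0,0],[1,0.004,0,-0.009,0,0,0],[1,0.009,0,-0.018,0,0,0],[1,0.017,0,-0.036,0,0,0],[1,0.025,0,-0.054,0,0,0],[1,0.025,0,-0.054,0,0,0],[1,0.025,0,-0.054,0,0,0],[1,0.025,0,-0.054,0,0,0]]'
python3 - <<'E'
from h import *
M=R.from_rotvec(robot.read_state()['orientation']).as_matrix();p=robot.read_state()['tool_pos']
rel([.42,-.03,p[2]],M)
rel([.42,-.03,.034],M)
for cam in('wrist','side'):
    a=look(cam,'hammer')
    if a: print(cam,fit([a],'hammer',lambda q:(R.from_euler('zy',[q[2],q[3]]).as_matrix(),np.array([q[0],q[1],q[4]])),[.615,-.203,-.313,0.02,.10],(.01,.01,.05,.1,.01)))
E
```

```text
t: 5.92
tool_pos: [0.5523, -0.1816, 0.1227]
orientation: [2.968, -0.462, 0.656]
force: [-0.0, 0.4, -5.5]
opening: 0.0259
gripper_force: 49.9
row [-0.1561, -0.1042, -0.0725, -0.0, 0.0, -0.0] dist 0.201 deg 0.0
row [-0.1935, -0.1042, 0.0079, -0.0, 0.0, -0.0] dist 0.22 deg 0.0
wrist (array([ 0.61631139, -0.20186379, -0.32080801, -0.01032929,  0.09421499]), np.float64(0.8369538116007782))
side (array([ 0.61606517, -0.19875409, -0.30561964,  0.02097309,  0.0992677 ]), np.float64(0.6028612256294861))
```

```bash
python3 -m handwheel '[[1,-0.04,-0.026,-0.018,0,0,0],[1,-0.08,-0.052,-0.036,0,0,0],[1,-0.12,-0.08,-0.055,0,0,0],[1,-0.156,-0.104,-0.072,0,0,0],[1,-0.156,-0.104,-0.072,0,0,0],[1,-0.171,-0.104,-0.04,0,0,0],[1,-0.182,-0.104,-0.016,0,0,0],[1,-0.19,-0.104,0,0,0,0],[1,-0.194,-0.104,0.009,0,0,0],[1,-0.196,-0.104,0.013,0,0,0],[1,-0.197,-0.104,0.015,0,0,0],[1,-0.197,-0.104,0.016,0,0,0],[1,-0.197,-0.104,0.016,0,0,0]]'
```

```text
t: 7.75
tool_pos: [0.4454, -0.0299, 0.0316]
orientation: [2.967, -0.465, 0.631]
force: [-5.1, 0.4, 3.4]
opening: 0.0258
gripper_force: 50.0
```

```bash
python3 - <<'E'
from h import *
s=robot.read_state();print(np.round(s['q'],3),np.round(s['dq'],3))
for cam in('wrist','side','top'):
    a=look(cam,'hammer')
    if a: print(cam,fit([a],'hammer',lambda q:(R.from_euler('zy',[q[2],q[3]]).as_matrix(),np.array([q[0],q[1],q[4]])),[.505,-.05,-.313,0.02,.01],(.01,.01,.05,.1,.01)))
    if cam=='wrist': save('w2.png',a[0]['frame'] if a else wrist()['frame'])
E
```

```text
[-0.109 -0.518  2.495 -0.131  0.757  1.85 ] [ 0.002 -0.003 -0.     0.001  0.001  0.   ]
wrist (array([ 0.50690086, -0.04902352, -0.31240831,  0.02176982, -0.00069593]), np.float64(0.8311215106324364))
side (array([ 0.50756223, -0.0488825 , -0.28537263,  0.0593902 ,  0.00175082]), np.float64(0.6686302668637238))
top (array([ 0.50791299, -0.04820203, -0.31622912, -0.00146864,  0.0132903 ]), np.float64(0.5832085989315854))
```

View pics/w2.png

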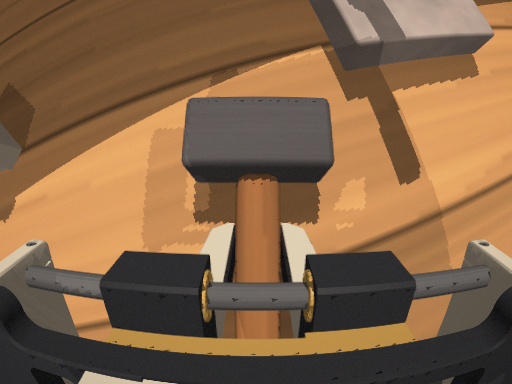

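```bash
python3 -m handwheel '[[0.4,0,0,0,0,0,0],[-0.2,0,0,0,0,0,0],[-1,0,0,0,0,0,0],[-1,0,0,0,0,0,0],[-1,0,0,0,0,0,0],[-1,0,0,0,0,0,0],[-1,0.02,0,-0.045,0,0,0],[-1,0.05,0,-0.09,0,0,0],[-1,0.09,0,-0.14,0,0,0],[-1,0.09,0,-0.14,0,0,0],[-1,0.09,0,-0.14,0,0,0]]'
python3 - <<'E'
from h import *
s=robot.read_state();print(np.round(s['q'],3))
a=look('wrist','hammer'); print(fit([a],'hammer',flat(0),[.507,-.049,-.313]) if a else a)
b=look('wrist','slab')
if b: print(fit([b],'slab',flat(0),[.628,-.217,-.02]))
E
```

```text
t: 9.43
tool_pos: [0.4684, -0.0361, 0.1936]
orientation: [2.969, -0.465, 0.625]
force: [0.7, 0.8, -0.5]
opening: 0.0928
gripper_force: 0.0
[-0.12  -0.655  2.268 -0.094  1.122  1.785]
(array([ 0.50405999, -0.04791111, -0.31241797]), np.float64(0.8145096245569757))
(array([ 0.62900011, -0.21758089, -0.01907335]), np.float64(0.894635419708058))
```

```bash
cat >> h.py <<'E'
def grasp(p,e=40,along=.044,back=0.,over=.003):
    M,t=lying(p);e=np.radians(e);z=M[:,0]*np.cos(e)-M[:,2]*np.sin(e)
    return t+M[:,2]*along+z*(over-back),tool(z,-M[:,1])
E
python3 - <<'E'
from h import *
P,M=grasp([.5574,.2311,2.21],back=.14);print(P,M[:,2]);rel(P,M);rel(P+[0,0,.08],M)
E
```

```text
[0.4734608  0.34402672 0.12103878] [ 0.42182916 -0.56750344 -0.70710678]
row [-0.1288, -0.364, 0.0172, -0.1512, -0.1456, -0.8098] dist 0.386 deg 150.6
row [-0.0966, -0.3633, -0.056, -0.1512, -0.1456, -0.8098] dist 0.38 deg 150.6
```

```bash
cat > k.py <<'E'
from h import *
from scipy.optimize import least_squares
Z=lambda a:R.from_euler('z',a).as_matrix()
Y=lambda a:R.from_euler('y',a).as_matrix()
LO=np.array([-2.96,-.89,.02,-1.34,0,-2.66]);HI=np.array([2.96,2.26,2.5,4.48,2.73,2.66])
def rot(q,C): return Z(q[0])@Y(q[1]+q[2])@Z(q[3])@Y(q[4])@Z(q[5])@C
def pos(q,L,Rt):
    d1,a1,a2,a3,d4,d6=L
    return Z(q[0])@(np.array([a1,0,d1])+Y(q[1])@np.array([0,0,a2])+Y(q[1]+q[2])@np.array([a3,0,d4]))+Rt[:,2]*d6
D=[([-1.307,.13,1.488,0,1.523,-.085],[.2051,-.5639,.2326],None),
([-.109,-.518,2.495,-.131,.757,1.85],[.4454,-.0299,.0316],[2.967,-.465,.631]),
([-.12,-.655,2.268,-.094,1.122,1.785],[.4684,-.0361,.1936],[2.969,-.465,.625])]
E
python3 - <<'E'
from k import *
np.set_printoptions(precision=3,suppress=True)
M0=np.array([[.94,.34,0],[.34,-.94,0],[0,0,-1]])
for q,p,o in D:
    Mm=M0 if o is None else R.from_rotvec(o).as_matrix()
    print(R.from_matrix(rot(q,np.eye(3)).T@Mm).as_rotvec())
def f(L): return np.concatenate([pos(q,L,rot(q,np.eye(3)))-p for q,p,o in D])
s=least_squares(f,[.4,.05,.45,.0,.45,.25]);print(s.x,f(s.x))
E
```

```text
[0.    0.001 1.573]
[ 0.    -0.001  1.57 ]
[ 0.    -0.     1.571]
[-0.057  0.111  0.062 -0.029  0.479 -0.216] [-0.049 -0.015 -0.005  0.     0.001  0.    -0.002 -0.002  0.005]
```

```bash
python3 - <<'E'
from k import *
np.set_printoptions(precision=3,suppress=True)
def f(L): return np.concatenate([pos(q,L,rot(q,np.eye(3)))-p for q,p,o in D])
rng=np.random.default_rng(0);S=[]
for i in range(60):
    lo=[.2,-.05,.25,-.15,.25,.12];hi=[.7,.3,.8,.15,.8,.4]
    s=least_squares(f,rng.uniform(lo,hi),bounds=(lo,hi));S.append((s.cost,*s.x))
S=np.array(sorted(S));print(S[::6])
E
```

```text
[[0.002 0.2   0.046 0.25  0.06  0.529 0.132]
 [0.002 0.2   0.046 0.25  0.06  0.529 0.132]
 [0.002 0.2   0.046 0.25  0.06  0.529 0.132]
 [0.002 0.2   0.046 0.25  0.06  0.529 0.132]
 [0.002 0.2   0.046 0.25  0.06  0.529 0.132]
 [0.002 0.2   0.046 0.25  0.06  0.529 0.132]
 [0.002 0.2   0.046 0.25  0.06  0.529 0.132]
 [0.002 0.2   0.046 0.25  0.06  0.529 0.132]
 [0.002 0.2   0.046 0.25  0.06  0.529 0.132]
 [0.002 0.2   0.046 0.25  0.06  0.529 0.132]]
```

```bash
sed -i 's/d1,a1,a2,a3,d4,d6=L/d1,a1,a2,a3,d4,d6,b=L/; s/np.array(\[a1,0,d1\])/np.array([a1,b,d1])/' k.py; python3 - <<'E'
from k import *
np.set_printoptions(precision=3,suppress=True)
s=robot.read_state();print(np.round(s['q'],4).tolist(),s['tool_pos'].round(4) if hasattr(s['tool_pos'],'round') else s['tool_pos'])
def f(L): return np.r_[np.concatenate([pos(q,L,rot(q,np.eye(3)))-p for q,p,o in D]),1e-3*(L-np.array([.3,.0,.45,0,.45,.25,.05]))]
x=least_squares(f,[.4,.05,.45,.0,.45,.25,.05]).x;print(x,f(x)[:9])
E
```

```text
[-0.1202, -0.654, 2.2699, -0.0941, 1.1222, 1.7847] [ 0.467 -0.036  0.192]
[0.317 0.    0.367 0.062 0.553 0.361 0.051] [-0.  0.  0. -0. -0. -0.  0.  0. -0.]
```

```bash
cat >> k.py <<'E'
L=np.array([.317,0,.367,.062,.553,.361,.051]);C=Z(np.pi/2)
def ik(P,M,q0,n=30):
    rng=np.random.default_rng(1);out=[]
    def f(q):
        Rt=rot(q,C);return np.r_[(pos(q,L,Rt)-P)*5,R.from_matrix(Rt.T@M).as_rotvec()]
    for i in range(n):
        s=least_squares(f,np.clip(q0 if i==0 else rng.uniform(LO,HI),LO+1e-3,HI-1e-3),bounds=(LO,HI))
        if s.cost<1e-5 and not any(np.abs(s.x-o).max()<.05 for o in out): out.append(s.x)
    return out
E
python3 - <<'E'
from k import *
np.set_printoptions(precision=2,suppress=True)
q=[-.12,-.654,2.27,-.094,1.122,1.785]
s=np.array([.629,-.2175]);yaw=-.02
for e in(25,40,55):
  for back in(0,.12):
    P,M=grasp([.5574,.2311,2.21],e,back=back)
    for sg in(1,-1):
        N=M@np.diag([sg,sg,1]); print('pick',e,back,sg,*ik(P,N,q))
  for dy in (-.5,0,.4):
    a=yaw+dy;er=np.radians(e);z=np.array([np.cos(a)*np.cos(er),np.sin(a)*np.cos(er),-np.sin(er)])
    for sg in(1,-1):
        print('place',e,dy,sg,*ik(np.array([s[0],s[1],.164])+.003*z,tool(z,[sg*np.sin(a),-sg*np.cos(a),0]),q))
E
```

```text
pick 25 0 1 [ 0.68  0.38  1.7  -0.58  1.15  0.31]
pick 25 0 -1
pick 25 0.12 1 [ 0.78  0.26  1.63 -0.53  1.36  0.29]
pick 25 0.12 -1
place 25 -0.5 1 [-0.31 -0.21  2.37  4.07  0.24 -2.39]
place 25 -0.5 -1 [-0.31 -0.21  2.37  4.07  0.24  0.75]
place 25 0 1 [-0.74 -0.15  2.32  1.63  0.65 -0.44]
place 25 0 -1
place 25 0.4 1 [-0.91  0.13  2.04  1.34  1.11 -0.49]
place 25 0.4 -1 [-0.91  0.13  2.04  1.34  1.11  2.65]
pick 40 0 1 [ 0.81  0.51  1.66 -0.82  1.27  0.54]
pick 40 0 -1 [ 0.81  0.51  1.66 -0.82  1.27 -2.6 ]
pick 40 0.12 1 [ 0.94  0.43  1.58 -0.75  1.46  0.51]
pick 40 0.12 -1 [ 0.94  0.43  1.58 -0.75  1.46 -2.63]
place 40 -0.5 1 [-0.33 -0.23  2.22 -0.46  0.32  2.14]
place 40 -0.5 -1 [-0.33 -0.23  2.22 -0.46  0.32 -1.01]
place 40 0 1 [-0.66 -0.19  2.18  0.94  0.6   0.28]
place 40 0 -1
place 40 0.4 1 [-0.81  0.04  1.97  0.99  1.01 -0.13]
place 40 0.4 -1
pick 55 0 1 [ 0.9   0.68  1.58 -1.01  1.42  0.71]
pick 55 0 -1 [ 0.9   0.68  1.58 -1.01  1.42 -2.43]
pick 55 0.12 1 [ 1.05  0.66  1.47 -0.92  1.6   0.68]
pick 55 0.12 -1 [ 1.05  0.66  1.47 -0.92  1.6  -2.46]
place 55 -0.5 1 [-0.36 -0.13  2.   -0.15  0.67  1.82]
place 55 -0.5 -1 [-0.36 -0.13  2.   -0.15  0.67 -1.32]
place 55 0 1 [-0.57 -0.1   1.98  0.44  0.78  0.78]
place 55 0 -1 [-0.57 -0.1   1.98  0.44  0.78 -2.37]
place 55 0.4 1 [-0.69  0.05  1.83  0.62  1.03  0.24]
place 55 0.4 -1
```

```bash
python3 -m handwheel '[[-1,-0.097,-0.363,-0.056,-0.151,-0.146,-0.81],[-1,-0.097,-0.363,-0.056,-0.151,-0.146,-0.81],[-1,-0.097,-0.363,-0.056,-0.151,-0.146,-0.81],[-1,-0.097,-0.363,-0.056,-0.151,-0.146,-0.81],[-1,-0.097,-0.363,-0.056,-0.151,-0.146,-0.81],[-1,-0.097,-0.363,-0.056,-0.151,-0.146,-0.81],[-1,-0.097,-0.363,-0.056,-0.151,-0.146,-0.81],[-1,-0.097,-0.363,-0.056,-0.151,-0.146,-0.81],[-1,-0.097,-0.363,-0.056,-0.151,-0.146,-0.81],[-1,-0.097,-0.363,-0.056,-0.151,-0.146,-0.81],[-1,-0.097,-0.363,-0.056,-0.151,-0.146,-0.81],[-1,-0.097,-0.363,-0.056,-0.151,-0.146,-0.81],[-1,-0.097,-0.363,-0.056,-0.151,-0.146,-0.81],[-1,-0.097,-0.363,-0.056,-0.151,-0.146,-0.81],[-1,-0.097,-0.363,-0.056,-0.151,-0.146,-0.81],[-1,-0.097,-0.363,-0.056,-0.151,-0.146,-0.81],[-1,-0.097,-0.363,-0.056,-0.151,-0.146,-0.81],[-1,-0.097,-0.363,-0.056,-0.151,-0.146,-0.81]]'
python3 - <<'E'
from k import *
np.set_printoptions(precision=4,suppress=True)
s=robot.read_state();q=s['q'];print(np.round(q,3).tolist(),np.array(s['tool_pos']).round(4).tolist(),'kin err',pos(q,L,rot(q,C))-s['tool_pos'])
a=look('wrist','model')
if a:
    x=fit([a],'model',lying,[.5574,.2311,2.21]);print(x)
    P,M=grasp(x[0],40,back=.0);rel(P,M);rel(*grasp(x[0],40,back=.06))
    f=a[0]['frame'].copy();cs,_=cv2.findContours((sil(a[0],'model',lying(x[0]))>.5).astype(np.uint8),0,2);cv2.drawContours(f,cs,-1,(0,255,0),1);save('w3.png',f)
E
```

```text
t: 11.88
tool_pos: [0.4745, 0.3436, 0.2032]
orientation: [1.081, 2.143, -0.446]
force: [-1.0, -0.8, 0.8]
opening: 0.0934
gripper_force: 0.0
[0.962, 0.326, 1.517, -0.737, 1.597, 0.421] [0.4745, 0.3436, 0.2032] kin err [-0.0015  0.0003 -0.0016]
(array([0.5569, 0.232 , 2.2248]), np.float64(0.9739801146019488))
row [0.0598, -0.0013, 0.1965, -0.0031, 0.0006, -0.004] dist 0.205 deg 0.9
row [0.0597, -0.0019, 0.1365, -0.0031, 0.0006, -0.004] dist 0.149 deg 0.9
```

View pics/w3.png

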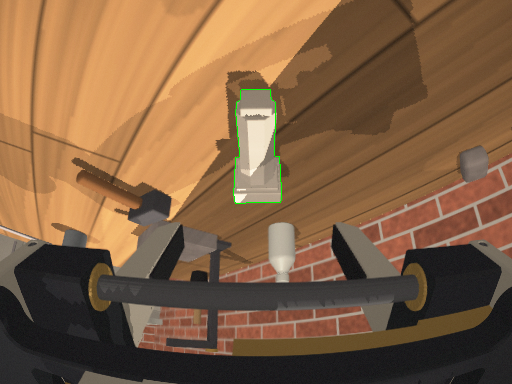

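```bash
python3 -m handwheel '[[-1,0.03,-0.001,0.05,-0.003,0,-0.004],[-1,0.059,-0.002,0.1,-0.003,0,-0.004],[-1,0.06,-0.002,0.137,-0.003,0.0006,-0.004],[-1,0.06,-0.002,0.137,-0.003,0.0006,-0.004],[-1,0.06,-0.0015,0.16,-0.003,0.0006,-0.004],[-1,0.06,-0.0013,0.18,-0.003,0.0006,-0.004],[-1,0.06,-0.0013,0.19,-0.003,0.0006,-0.004],[-1,0.06,-0.0013,0.196,-0.003,0.0006,-0.004],[-1,0.06,-0.0013,0.196,-0.003,0.0006,-0.004],[-1,0.06,-0.0013,0.196,-0.003,0.0006,-0.004],[0.5,0.06,-0.0013,0.196,-0.003,0.0006,-0.004],[0.5,0.06,-0.0013,0.196,-0.003,0.0006,-0.004],[1,0.06,-0.0013,0.196,-0.003,0.0006,-0.004],[1,0.06,-0.0013,0.196,-0.003,0.0006,-0.004],[1,0.06,-0.0013,0.196,-0.003,0.0006,-0.004],[1,0.06,-0.0013,0.196,-0.003,0.0006,-0.004],[1,0.06,-0.0013,0.196,-0.003,0.0006,-0.004],[1,0.06,-0.0013,0.196,-0.003,0.0006,-0.004]]' 60
python3 - <<'E'
from k import *
rel(*grasp([.5569,.232,2.2248],40))
E
```

```text
t: 14.22
tool_pos: [0.5309, 0.2655, 0.0221]
orientation: [1.061, 2.154, -0.441]
force: [-1.2, -0.6, -0.4]
opening: 0.0434
gripper_force: 60.0
row [-0.0004, 0.0002, 0.0005, -0.0001, 0.0001, 0.0004] dist 0.001 deg 0.1
```

```bash
cat > p.py <<'E'
from k import *
from scipy.spatial.transform import Slerp
np.set_printoptions(precision=2,suppress=True)
e=np.radians(40)
def place(d,foot,yaw=-.02,s=(.629,-.2175),dy=0):
    a=yaw+dy;u=np.array([np.cos(a),np.sin(a),0]);z=u*np.cos(e)-np.array([0,0,np.sin(e)])
    return np.array([s[0],s[1],foot+.124])+.003*z-d*np.array([np.cos(yaw),np.sin(yaw),0]),tool(z,[np.sin(a),-np.cos(a),0])
E
python3 - <<'E'
from p import *
s=robot.read_state();M=R.from_rotvec(s['orientation']).as_matrix();q=np.array(s['q'])
for dy in(0,.3):
  for d in(.15,.1):
    P1,M1=place(d,.08,dy=dy);P0=np.array(s['tool_pos'])+[0,0,.16]
    sl=Slerp([0,1],R.from_matrix([M,M1]));qq=q
    print('dy',dy,'d',d,'angle',np.degrees((R.from_matrix(M).inv()*R.from_matrix(M1)).magnitude()))
    for t in np.linspace(0,1,9):
        Mt=sl(t).as_matrix();o=ik(P0+(P1-P0)*t,Mt,qq,1)
        mz=Mt@np.array([np.sin(0),0,0]) # model z in tool: 
        # model axes in tool frame: z_t= x cos e - z sin e ; y_t=-y ; x_t = y_t x z_t
        B=np.c_[tool([np.cos(e),0,-np.sin(e)],[0,-1,0])];zm=Mt@B.T@[0,0,1]
        print(round(t,2),o[0] if o else None,'zm',zm)
        if o: qq=o[0]
    rel(P0,M);rel(P1,M1)
E
```

```text
dy 0 d 0.15 angle 146.00888917161674
0.0 [ 0.81  0.26  1.64 -0.78  1.45  0.34] zm [-0.61  0.79 -0.09]
0.12 [ 0.69  0.06  1.8  -0.71  1.34  0.52] zm [-0.43  0.9   0.04]
0.25 [ 0.55 -0.15  1.97 -0.62  1.22  0.65] zm [-0.26  0.94  0.21]
0.38 [ 0.36 -0.37  2.12 -0.49  1.1   0.71] zm [-0.1   0.91  0.39]
0.5 [ 0.13 -0.57  2.26 -0.31  1.    0.69] zm [0.02 0.81 0.58]
0.62 [-0.15 -0.74  2.37 -0.03  0.93  0.59] zm [0.1  0.66 0.75]
0.75 [-0.46 -0.84  2.44  0.29  0.93  0.45] zm [0.12 0.45 0.88]
0.88 [-0.74 -0.83  2.48  0.59  0.96  0.34] zm [0.09 0.23 0.97]
1.0 [-0.97 -0.74  2.48  0.84  0.99  0.29] zm [-0. -0.  1.]
row [-0.1132, -0.0002, -0.1131, -0.0, 0.0, -0.0] dist 0.16 deg 0.0
row [-0.3749, -0.3318, 0.121, -0.0334, 0.2712, 0.7637] dist 0.515 deg 146.0
dy 0 d 0.1 angle 146.00888917161674
0.0 [ 0.81  0.26  1.64 -0.78  1.45  0.34] zm [-0.61  0.79 -0.09]
0.12 [ 0.68  0.07  1.79 -0.71  1.34  0.51] zm [-0.43  0.9   0.04]
0.25 [ 0.53 -0.12  1.94 -0.62  1.21  0.63] zm [-0.26  0.94  0.21]
0.38 [ 0.35 -0.31  2.08 -0.49  1.08  0.7 ] zm [-0.1   0.91  0.39]
0.5 [ 0.12 -0.48  2.2  -0.31  0.97  0.69] zm [0.
[... 1219 characters left out ...]
.64 -0.78  1.45  0.34] zm [-0.61  0.79 -0.09]
0.12 [ 0.67  0.06  1.79 -0.68  1.33  0.45] zm [-0.46  0.89  0.06]
0.25 [ 0.5  -0.13  1.93 -0.55  1.21  0.5 ] zm [-0.3   0.92  0.24]
0.38 [ 0.28 -0.32  2.06 -0.38  1.09  0.48] zm [-0.17  0.89  0.42]
0.5 [ 0.02 -0.47  2.16 -0.13  1.01  0.38] zm [-0.05  0.79  0.61]
0.62 [-0.26 -0.54  2.22  0.18  0.98  0.22] zm [0.03 0.64 0.77]
0.75 [-0.54 -0.54  2.25  0.48  1.    0.07] zm [0.06 0.45 0.89]
0.88 [-0.78 -0.45  2.24  0.73  1.06 -0.02] zm [0.05 0.23 0.97]
1.0 [-0.96 -0.32  2.21  0.94  1.12 -0.05] zm [-0. -0.  1.]
row [-0.1132, -0.0002, -0.1131, -0.0, 0.0, -0.0] dist 0.16 deg 0.0
row [-0.3965, -0.2924, 0.1426, -0.0295, 0.3377, 0.6711] dist 0.513 deg 135.3
```

```bash
python3 -m handwheel '[[1,-0.003,0,-0.003,0,0,0],[1,-0.01,0,-0.01,0,0,0],[1,-0.025,0,-0.025,0,0,0],[1,-0.045,0,-0.045,0,0,0],[1,-0.065,0,-0.065,0,0,0],[1,-0.085,0,-0.085,0,0,0],[1,-0.1,0,-0.1,0,0,0],[1,-0.113,0,-0.113,0,0,0],[1,-0.113,0,-0.113,0,0,0],[1,-0.113,0,-0.113,0,0,0]]'
cat >> p.py <<'E'
B=tool([np.cos(e),0,-np.sin(e)],[0,-1,0])  # tool axes in model frame
def held(q):
    "model pose from tilt slip s, slide along axis a, lateral, given current tool; q=[slip,a]"
    s=robot.read_state();M=R.from_rotvec(s['orientation']).as_matrix()@B.T@R.from_euler('y',q[0]).as_matrix()
    z=R.from_rotvec(s['orientation']).as_matrix()[:,2]
    return M,np.array(s['tool_pos'])-.003*z-M[:,2]*(.044+q[1])
def slip(cams=('wrist','side','top')):
    for c in cams:
        a=look(c,'model')
        if a:
            st=robot.read_state();robot_state=st
            x,v=fit([a],'model',held,[0.02,0],(.1,.01));m=held(x)
            print(c,'slip deg',np.degrees(x[0]).round(2),'axis slide mm',x[1]*1e3,'iou',v.round(3),'model zdir',m[0][:,2].round(3),'foot',(m[1]-m[0][:,2]*.08).round(4))
E
python3 - <<'E'
from p import *
slip()
for d in(.13,):
    P,M=place(d,.08,dy=.3);rel(P,M)
E
```

```text
t: 15.48
tool_pos: [0.5306, 0.2653, 0.1809]
orientation: [1.061, 2.155, -0.443]
force: [-0.4, 0.4, -4.7]
opening: 0.0435
gripper_force: 60.0
wrist slip deg -0.14 axis slide mm 3.079014420509339 iou 0.781 model zdir [-0.61  0.79 -0.09] foot [0.61 0.17 0.19]
side slip deg -0.87 axis slide mm 2.5181579589843754 iou 0.514 model zdir [-0.61  0.79 -0.07] foot [0.61 0.17 0.19]
top slip deg -2.06 axis slide mm 0.59722900390625 iou 0.898 model zdir [-0.61  0.79 -0.05] foot [0.61 0.17 0.19]
row [-0.2705, -0.3156, 0.2421, -0.0297, 0.3381, 0.6712] dist 0.481 deg 135.4
```

```bash
python3 -m handwheel '[[1,-0.008,-0.009,0.007,-0.001,0.0095,0.0185],[1,-0.023,-0.026,0.02,-0.0025,0.028,0.056],[1,-0.038,-0.044,0.034,-0.004,0.047,0.093],[1,-0.053,-0.061,0.047,-0.006,0.066,0.13],[1,-0.068,-0.079,0.06,-0.0075,0.085,0.168],[1,-0.083,-0.096,0.074,-0.009,0.103,0.205],[1,-0.098,-0.114,0.087,-0.011,0.122,0.242],[1,-0.113,-0.131,0.101,-0.012,0.141,0.28],[1,-0.128,-0.149,0.114,-0.014,0.16,0.317],[1,-0.143,-0.166,0.128,-0.016,0.178,0.354],[1,-0.158,-0.184,0.141,-0.017,0.197,0.392],[1,-0.173,-0.201,0.155,-0.019,0.216,0.429],[1,-0.188,-0.219,0.168,-0.021,0.235,0.466],[1,-0.203,-0.237,0.182,-0.022,0.254,0.503],[1,-0.218,-0.254,0.195,-0.024,0.272,0.541],[1,-0.233,-0.272,0.208,-0.026,0.291,0.578],[1,-0.248,-0.289,0.222,-0.027,0.31,0.615],[1,-0.261,-0.305,0.234,-0.0287,0.327,0.648],[1,-0.2705,-0.3156,0.242,-0.0297,0.338,0.671],[1,-0.2705,-0.3156,0.242,-0.0297,0.338,0.671]]'
python3 - <<'E'
from p import *
np.set_printoptions(precision=4,suppress=True)
c=wrist();save('w4.png',c['frame'])
P,M=place(.13,.08,dy=.3);rel(P,M);print(np.round(robot.read_state()['q'],2))
slip()
b=look('wrist','slab')
if b: print(fit([b],'slab',flat(0),[.629,-.217,-.02]))
E
```

```text
t: 18.27
tool_pos: [0.5002, -0.215, 0.201]
orientation: [-2.719, -0.381, -1.265]
force: [-0.1, 0.6, -5.1]
opening: 0.0438
gripper_force: 60.0
row [0.001, 0.0003, 0.0, -0.0003, 0.0006, -0.0] dist 0.001 deg 0.1
[-1.03 -0.39  2.26  0.93  1.18 -0.08]
wrist slip deg 0.54 axis slide mm 3.784927129745482 iou 0.788 model zdir [0.01  0.003 1.   ] foot [ 0.4977 -0.2144  0.0763]
side slip deg -0.55 axis slide mm 1.9276428222656248 iou 0.766 model zdir [-0.01  -0.002  1.   ] foot [ 0.5006 -0.2136  0.0786]
top slip deg -4.23 axis slide mm 15.9375 iou 0.565 model zdir [-0.072 -0.02   0.997] foot [ 0.5094 -0.2111  0.0651]
(array([ 0.7182, -0.2339, -0.279 ]), np.float64(0.4848500032773442))
```

View pics/w4.png

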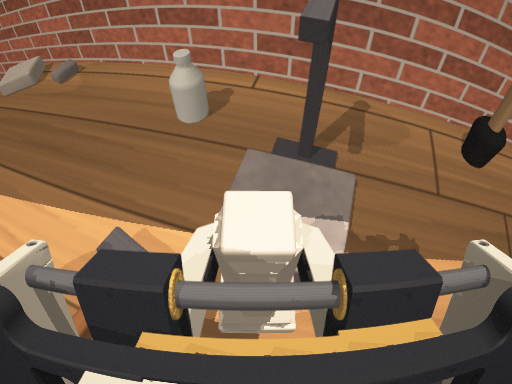

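```bash
python3 - <<'E'
from p import *
for a in((.065,.075),(0,.075),(0,.055),(0,.048)):
    rel(*place(*a,dy=.3))
print(ik(*place(0,.04,dy=.3),robot.read_state()['q'],1))
E
```

```text
row [0.0351, 0.02, 0.0507, -0.0003, -0.0003, 0.0005] dist 0.065 deg 0.1
row [0.075, 0.0393, 0.0983, -0.0003, -0.0003, 0.0005] dist 0.13 deg 0.1
row [0.0597, 0.0393, 0.1112, -0.0003, -0.0003, 0.0005] dist 0.132 deg 0.1
row [0.0543, 0.0393, 0.1157, -0.0003, -0.0003, 0.0005] dist 0.134 deg 0.1
[array([-0.79, -0.03,  2.03,  1.  ,  0.92, -0.05])]
```

```bash
python3 -m handwheel '[[1,0.009,0.005,0.0125,0,0,0],[1,0.02,0.011,0.028,0,0,0],[1,0.035,0.02,0.05,0,0,0],[1,0.05,0.027,0.067,0,0,0],[1,0.063,0.034,0.083,0,0,0],[1,0.07,0.037,0.093,0,0,0],[1,0.075,0.0393,0.098,0,0,0],[1,0.075,0.0393,0.098,0,0,0],[1,0.07,0.0393,0.102,0,0,0],[1,0.065,0.0393,0.1065,0,0,0],[1,0.06,0.0393,0.111,0,0,0],[1,0.0565,0.0393,0.114,0,0,0],[1,0.0543,0.0393,0.1157,0,0,0],[1,0.0543,0.0393,0.1157,0,0,0],[1,0.0543,0.0393,0.1157,0,0,0]]'
python3 - <<'E'
from p import *
c=robot.read_camera('side');save('s5.png',cv2.resize(c['frame'][110:240,180:330],None,fx=4,fy=4,interpolation=cv2.INTER_CUBIC))
slip(('wrist','side'));rel(*place(0,.048,dy=.3))
E
```

```text
t: 20.6
tool_pos: [0.6312, -0.2176, 0.1701]
orientation: [-2.717, -0.384, -1.269]
force: [1.0, -0.0, -4.4]
opening: 0.0434
gripper_force: 60.0
wrist slip deg -0.02 axis slide mm 1.7218856513500211 iou 0.774 model zdir [-0. -0.  1.] foot [ 0.63 -0.22  0.05]
side slip deg -1.8 axis slide mm -2.8710937500000004 iou 0.768 model zdir [-0.03 -0.01  1.  ] foot [ 0.63 -0.22  0.05]
row [0.0002, -0.0006, 0.0002, -0.0001, -0.0004, 0.0001] dist 0.001 deg 0.1
```

View pics/s5.png

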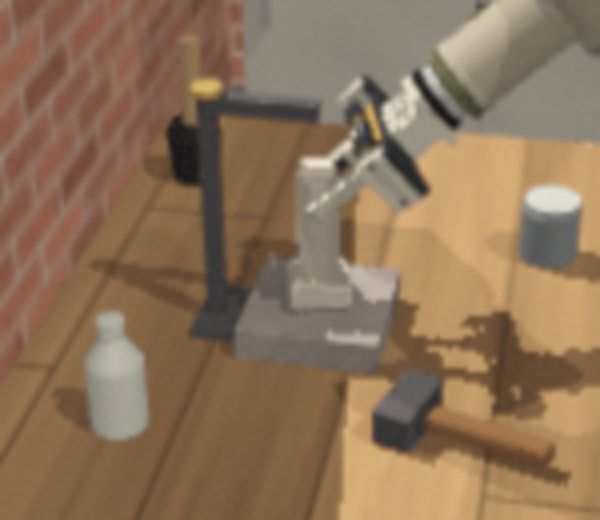

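```bash
python3 -m handwheel '[[1,-0.0008,0,0.0006,0,0,0],[1,-0.0015,0,0.0013,0,0,0],[1,-0.0023,0,0.0019,0,0,0],[1,-0.0031,0,0.0026,0,0,0],[1,-0.0031,0,0.0026,0,0,0],[1,-0.0031,0,0.0026,0,0,0]]'; python3 -m handwheel '[[1,-0.0008,0,0.0006,0,0,0],[1,-0.0008,0,0.0006,0,0,0],[1,-0.0008,0,0.0006,0,0,0]]';python3 -m handwheel '[[1,-0.0008,0,0.0006,0,0,0],[1,-0.0008,0,0.0006,0,0,0],[1,-0.0008,0,0.0006,0,0,0]]'
```

```text
t: 21.6
tool_pos: [0.6311, -0.2175, 0.1658]
orientation: [-2.717, -0.383, -1.268]
force: [0.1, -0.0, -4.0]
opening: 0.0435
gripper_force: 60.0
t: 21.98
tool_pos: [0.631, -0.2175, 0.1648]
orientation: [-2.717, -0.384, -1.268]
force: [-0.1, 0.1, -5.1]
opening: 0.0437
gripper_force: 60.0
t: 22.35
tool_pos: [0.631, -0.2175, 0.1637]
orientation: [-2.717, -0.383, -1.268]
force: [-1.7, -0.5, -4.9]
opening: 0.0436
gripper_force: 60.0
```

```bash
for i in 1 2; do python3 -m handwheel '[[1,-0.0006,0,0.0005,0,0,0],[1,-0.0006,0,0.0005,0,0,0],[1,-0.0006,0,0.0005,0,0,0]]' | grep -E 'pos|force'; done
```

```text
tool_pos: [0.6312, -0.2176, 0.1635]
force: [-0.6, 0.6, -0.5]
gripper_force: 60.0
tool_pos: [0.6315, -0.2176, 0.1635]
force: [-4.3, 2.3, 5.9]
gripper_force: 60.0
```

```bash
python3 -m handwheel '[[1,0,0,0,0,0,0],[1,0,0,0,0,0,0],[1,0,0,0,0,0,0],[1,0,0,0,0,0,0]]' 4; python3 -m handwheel '[[0.02,0,0,0,0,0,0],[0,0,0,0,0,0,0],[-0.1,0,0,0,0,0,0],[-0.3,0,0,0,0,0,0],[-0.6,0,0,0,0,0,0],[-1,0,0,0,0,0,0],[-1,0,0,0,0,0,0],[-1,0,0,0,0,0,0]]'
python3 - <<'E'
from p import *
np.set_printoptions(precision=4,suppress=True)
up=lambda p:(R.from_euler('zyx',[p[2],p[3],p[4]]).as_matrix(),np.array([p[0],p[1],.12]))
for c in('side','top'):
    a=look(c,'model')
    if a: print(c,fit([a],'model',up,[.629,-.2175,.28,0,0],(.01,.01,.1,.05,.05)))
c=wrist();save('w6.png',c['frame'])
E
```

```text
t: 23.6
tool_pos: [0.6315, -0.2176, 0.1635]
orientation: [-2.716, -0.384, -1.271]
force: [-2.5, 2.9, 5.9]
opening: 0.0442
gripper_force: 4.0
t: 24.6
tool_pos: [0.631, -0.2176, 0.1622]
orientation: [-2.717, -0.384, -1.269]
force: [-0.3, 0.9, -0.7]
opening: 0.092
gripper_force: 0.0
side (array([ 0.6322, -0.2207,  0.3153,  0.0091, -0.0243]), np.float64(0.869717030971406))
top (array([ 0.6355, -0.225 ,  0.7358, -0.1002, -0.1006]), np.float64(0.7438001670914456))
```

View pics/w6.png

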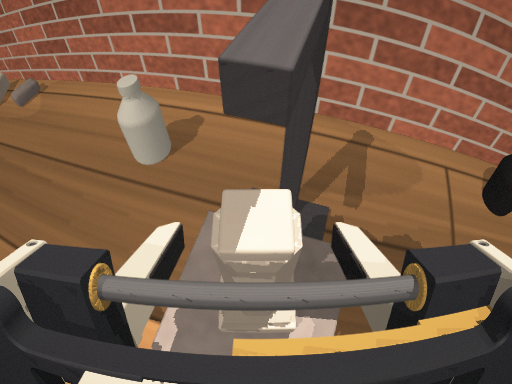

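The fingers are open on both sides of the standing model (cap at 258,225), with an even gap. I'll back out along the tool axis and check.

```bash
python3 -m handwheel '[[-1,0,0,-0.015,0,0,0],[-1,0,0,-0.04,0,0,0],[-1,0,0,-0.08,0,0,0],[-1,0,0,-0.12,0,0,0],[-1,0,0,-0.15,0,0,0],[-1,0,0,-0.15,0,0,0],[-1,0,0,-0.15,0,0,0],[-1,0,0,-0.15,0,0,0]]'
python3 - <<'E'
from p import *
np.set_printoptions(precision=4,suppress=True)
up=lambda p:(R.from_euler('zyx',[p[2],p[3],p[4]]).as_matrix(),np.array([p[0],p[1],.12]))
for c in('wrist','side'):
    a=look(c,'model')
    if a: x=fit([a],'model',up,[.629,-.2175,.28,0,0],(.01,.01,.1,.05,.05));print(c,x,up(x[0])[1]-.08*up(x[0])[0][:,2])
    if c=='wrist': f=a[0]['frame'].copy();[cv2.drawContours(f,cv2.findContours((sil(a[0],n,p)>.5).astype(np.uint8),0,2)[0],-1,(0,255,0),1) for n,p in(('model',up([.629,-.2175,.28,0,0])),('slab',flat(0)([.629,-.2175,-.02])))];save('w7.png',f)
E
```

```text
t: 25.85
tool_pos: [0.5206, -0.2487, 0.2574]
orientation: [-2.716, -0.383, -1.267]
force: [-0.1, 0.3, -0.9]
opening: 0.0929
gripper_force: 0.0
wrist (array([ 0.629 , -0.2161,  0.2871, -0.014 ,  0.0109]), np.float64(0.976565246660455)) [ 0.6301 -0.2152  0.04  ]
side (array([ 0.6311, -0.2184,  0.2691,  0.0101,  0.0103]), np.float64(0.9353256902400275)) [ 0.6303 -0.2176  0.04  ]
```

View pics/w7.png

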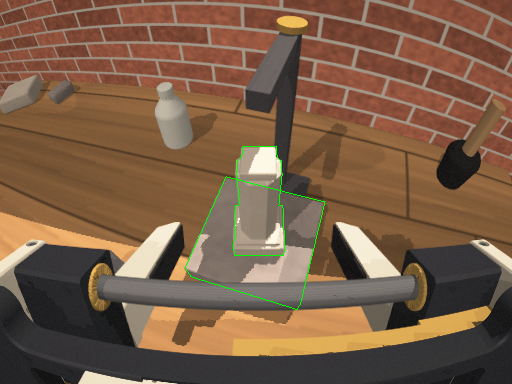

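The model stands upright and centred on the slab (foot around 258,240, matching the overlay). The gripper is clear of it and the hammer lies on the bench.

```bash
python3 -c "
from plant import robot
print(robot.close_job())"
```

```text
the job is handed in; nothing more can be done
None
```

I laid the hammer flat on the bench, clear of the slab, and stood the model upright within about 3 mm of the slab's centre by my camera fits; the job was handed in at about 26 s, and no verdict was returned.

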